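# Full dose from a two-stop pump bottle

### The arm

A 6-joint arm with a two-finger parallel gripper is mounted at the origin on the work surface. World frame = base frame: x ahead of the robot, y to its left, z up, the work surface at z = 0. Lengths are in m, angles in rad, forces in N, time in s.
With the tool pointing down it reaches from about 0.3 to 0.875 m from the base axis. Payload 6.4 kg.
Tool frame: the origin (TCP) lies at the very end of the fingers, on their centre line; the grasp point (between the pads) lies 19 mm behind it; z points along the fingers, y is the direction in which the jaws open and shut (so a half turn about z gives the same grasp; the last joint's range is limited). The gripper opens to 88 mm and grips with 3 to 60 N. Pads are 18 mm wide; open, the fingers measure 123 mm over their backs; the gripper's body (75 mm by 187 mm) begins 45 mm behind the grasp point.
Start: joints at [0.958, 0.181, 1.607, -0, 1.354, -0.206], TCP at [0.228, 0.528, 0.239] pointing down, gripper open.
Joint ranges: [-2.99, 2.99], [-0.89, 2.07], [0.3, 2.58], [-1.14, 4.28], [0, 2.63], [-3.12, 3.12]. Speed limits (rad/s): [2.57, 2.57, 3.01, 3.14, 3.14, 3.14].

### API

Orientations are given as a rotation vector (axis times angle).
In Python, from cell import arm gives the robot as it stands.
- The arm moves only by the shell command python3 -m handwheel 'ROWS' [OPENING] [FORCE]. ROWS is a JSON object of lists of equal length, an entry for each row: "xyz": the shift along the tool's x, y, z in cm, a list of three; "yaw": the turn about the tool's z in degrees. A call has 1 to 20 rows; each row is the pose to reach, as a shift and turn from the pose commanded when the call began, along the tool's axes at that moment; what a row does not reach only later rows make up. A row lasts 1/12 s, in which the tool goes at most 41.7 mm and 7.16 degrees, less where a joint would pass 70% of its speed; a pose out of reach is approached as far as the arm can. A call with a gripper value outside its range is refused whole. OPENING is the gripper's target within -1 to 1 (fully open at 1, half-way at 0, shut at -1), set as the call begins (- or left out, the last holds). The fingers move at their own pace and stop on an object; FORCE is the grip in N (left out, the last holds). Time passes only in rows, so rows that repeat a pose let the fingers close. It gives the time, the measured TCP pose, the force and the opening at its end, in the units of the state.
- arm.read_state(): the state, without advancing time (a new reading comes with each control period).
- arm.get_image(name): name is "scene" or "top" or "wrist"; returns a dict with "img" (480x640x3 uint8, blue, green, red), "fx", "fy", "cx", "cy" (pixels), "rvec" (rotation vector, rad) and "tvec" (3), from world to camera coordinates, as OpenCV has them. Camera axes: x right, y down, z forward; pixel columns grow to the right and rows downward; lengths in m; the calibration is good to about 2 mm. A picture is of the moment at which its call begins. There is no depth.
- arm.sign_off(): hands the job in, once; it reports no verdict.
The state is a dict: "clock": time; "q": joint angles; "dq": joint speeds; "effort": joint torques, N m; "ee_pos": TCP position; "tool_rot": TCP orientation; "force": force on the tool from outside, world axes, zero at the start; "ft_torque": the same for the moment, N m; "opening": finger opening in m.
Only numpy, scipy, OpenCV 4.12 (cv2) and the standard library are available. Lean on these libraries where they do the work, as an engineer would, in place of code of your own. Each camera call takes 0.05 s, during which the arm holds its last target.

### The job

Swing the pump bottle's spout over the white dish, then press the pump head straight down, past the soft half-dose stop, until it stands firmly on its second stop (a steady push of 15 to 20 N); hold it there a moment and let it come all the way up again. Never press the pump while its spout is away from the white dish, use no more than 28 N on it (pressing or squeezing), and leave the two dishes and the jar where they stand.

Things in the scene. Friction and masses are not known exactly. Their poses are not given: they have to be found in the camera images.
- caddy: grey bottle caddy with two cups (68 mm across, 48 mm high), screwed down. Origin on the worktop, on the upright axis of the pump bottle. Its +x axis points from the second, capped bottle (160 mm high, 54 mm across, 82 mm away at x = -82 mm) to the pump bottle. The pump bottle turns in its cup. No contact with caddy, bottle or pump may exceed 28 N.
- pump_foot (a point): the pump bottle (white, teal stripe): point on the worktop on its axis, x axis along the spout. 54 mm wide to z = 122 mm, collar 31 mm wide to z = 152 mm, above it the pump head with its round flat button, 29 mm across, on the axis. HEIGHT ONLY BY TOUCH: top of the released button anywhere from 190 to 208 mm above the worktop, as the bottle sits 0 to 18 mm up in its cup (all heights rise with it).
- drip (a point): the point on the worktop (z = 0) straight below the spout's opening, 68 mm from the bottle's axis; it turns with the spout. The spout is a straight white bar from the button, 12 mm wide and 10 mm high, its top 1.5 mm below the button's top; its turned-down tip (10 mm round) ends 20 mm below the button's top and 73 mm from the axis.
- spout_turn (a joint): turn of bottle, pump and spout together about the upright axis, rad: 0 when the spout points along the caddy's +x axis, growing counter-clockwise seen from above, range -1.9 to 1.9. It stays where it is left; friction about 0.05 N m (about 1 N at the spout, pushed sideways).
- first_stroke (a joint): m, how far the head has gone down on its first, soft spring: 0 released, 0.010 at the soft stop (half dose). It takes about 3 N to start and 5 N at the soft stop; the head springs back by itself.
- second_stroke (a joint): m, how far the head has gone on, beyond the soft stop, against the second, stiffer spring: 0 until the push exceeds 7 N, 0.005 at 11 N, where it meets the firm second stop (full dose) and the force rises steeply (about 12 N per mm); only a push of 15 to 20 N seats it there. Head and button go down by first_stroke + second_stroke, 15 mm in all. Go slowly: the arm's own momentum adds to the push.
- white_dish_mid (a point): centre of the white ceramic dish, half-way up: round, 56 mm across the rim, 22 mm high, wall 3 mm, loose on the worktop about 68 mm from the bottle's axis, 50 degrees to one or the other side of the caddy's +x axis.
- blue_dish_mid (a point): centre of the blue dish of the same size, loose on the worktop at the other side: not to be dosed.
- jar: low white cream jar, 58 mm across and 38 mm high, loose, origin at its underside, about 135 mm from the bottle's axis on the caddy's +x side: a bystander.

How it is judged:
By the outcome, as a careful person would: the job done as asked, in the order asked, and still so for the second after the job is handed in, with the robot touching nothing.
It also fails if it takes over 56 s, if anything falls off the work surface, if the arm or the gripper's body presses on something with over 40 N, if the wrist force passes 120 N, or if a joint passes its speed limit or range.

## Working session

There is one attempt and no reset: what is moved stays moved. The work goes in short steps, Python scripts to look and compute and a shell command to move; the robot and the scene stay as the last step left them, time stands still between calls to the robot, and variables do not carry over. Pictures are saved under pics/ and viewed, and the job is handed in when it is done.

```bash
ls; mkdir -p pics; python3 - <<'E'
from cell import arm
import cv2
print(arm.read_state())
for n in ["scene","top","wrist"]:
    d=arm.get_image(n); cv2.imwrite(f"pics/{n}0.png",d["img"])
    print(n,d["fx"],d["fy"],d["cx"],d["cy"],d["rvec"],d["tvec"])
E
```

```text
pics
{'clock': 0.0, 'q': array([ 9.57710971e-01,  1.81514802e-01,  1.60799239e+00,  2.17264867e-05,
        1.35379076e+00, -2.06303869e-01]), 'dq': array([ 2.69359302e-04,  1.08253035e-03, -1.64690683e-03,  3.89283181e-04,
        1.51562038e-04,  2.19977676e-05]), 'effort': array([ 4.08301985e-04, -4.33862150e+01, -3.41853118e+01,  7.02971988e-02,
        3.83200042e-02, -1.42606759e-04]), 'ee_pos': array([0.22717248, 0.52764864, 0.23783244]), 'tool_rot': array([-6.34440394e-01, -3.07614923e+00,  2.44318265e-03]), 'force': array([-0.79953857,  0.35340329, -0.62436393]), 'ft_torque': array([ 0.01025623, -0.02650634,  0.03410594]), 'opening': 0.08798472553741016}
scene 531.6011797925571 531.6011797925571 322.484348872384 242.77478067433594 [ 1.84135235  1.9880882  -0.54168182] [ 0.01906882 -0.50045719  1.01179974]
top 562.65447267461 562.65447267461 309.64214436189144 244.45923021995333 [ 2.17257671 -2.12303643  0.14104002] [0.03988887 0.59986022 0.67585781]
wrist 413.982947467421 413.982947467421 325.8480376252785 251.13679435000446 [-2.42836129 -1.59794912 -0.21645512] [-0.57439286 -0.03633691  0.38814153]
```

View pics/scene0.png

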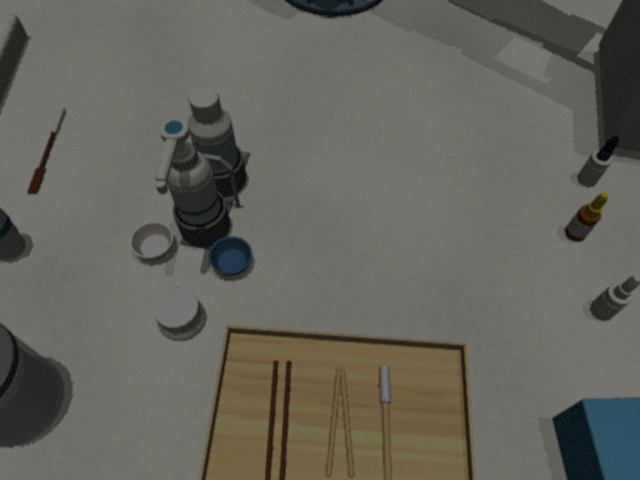

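View pics/top0.png

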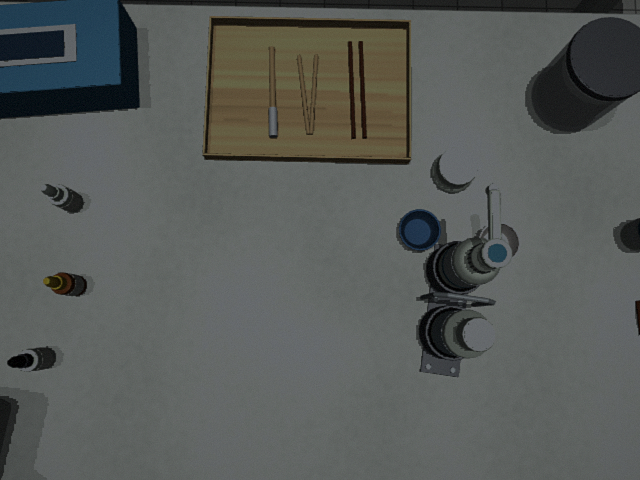

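View pics/wrist0.png

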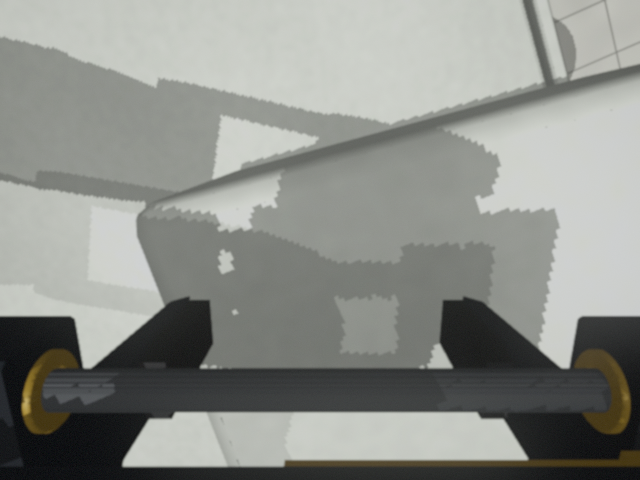

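The scene view shows the pump button (blue disc) at about (174,128), the spout tip at (162,184), the white dish at (153,242), the blue dish at (231,257) and the jar at (177,310). In the top view the button is at (496,252), the spout tip at (492,190) and the blue dish at (418,229), and the bottle half hides the white dish near (508,240). Next I'll triangulate.

```bash
cat > h.py <<'E'
import numpy as np, cv2
from cell import arm
class Cam:
    def __init__(s,n):
        d=arm.get_image(n); s.img=d["img"]; s.K=np.array([[d["fx"],0,d["cx"]],[0,d["fy"],d["cy"]],[0,0,1.]])
        s.R=cv2.Rodrigues(np.array(d["rvec"],float))[0]; s.t=np.array(d["tvec"],float).reshape(3); s.P=s.K@np.c_[s.R,s.t]; s.c=-s.R.T@s.t
    def ray(s,u,v): 
        r=s.R.T@np.linalg.inv(s.K)@[u,v,1]; return r/np.linalg.norm(r)
    def plane(s,u,v,z): r=s.ray(u,v); return s.c+r*(z-s.c[2])/r[2]
    def proj(s,p): q=s.P@np.append(p,1); return q[:2]/q[2]
def tri(a,pa,b,pb):
    X=cv2.triangulatePoints(a.P,b.P,np.array(pa,float).reshape(2,1),np.array(pb,float).reshape(2,1)).ravel(); X=X[:3]/X[3]
    return X, np.linalg.norm(a.proj(X)-pa), np.linalg.norm(b.proj(X)-pb)
def blobs(img,mask,roi,amin=30):
    m=np.zeros(mask.shape,np.uint8); x0,y0,x1,y1=roi; m[y0:y1,x0:x1]=mask[y0:y1,x0:x1]
    n,l,st,c=cv2.connectedComponentsWithStats(m)
    return [(c[i].round(1),st[i].tolist()) for i in range(1,n) if st[i][4]>=amin]
E
python3 - <<'E'
from h import *
S=Cam("scene");T=Cam("top")
for n,C,roi in(("S",S,(110,70,290,360)),("T",T,(380,130,560,400))):
    hsv=cv2.cvtColor(C.img,cv2.COLOR_BGR2HSV)
    m=cv2.inRange(hsv,(95,90,30),(120,255,255))
    print(n,"blue",blobs(C.img,m,roi))
    x0,y0,x1,y1=roi
    cv2.imwrite(f"pics/crop{n}.png",cv2.resize(C.img[y0:y1,x0:x1],None,fx=2.05 if n=="S" else 2.2,fy=2.05 if n=="S" else 2.2,interpolation=cv2.INTER_CUBIC))
    print(C.c)
    for p in [(174,128),(162,184),(153,242)] if n=="S" else [(496,252),(492,190)]: print(p,hsv[p[1],p[0]])
E
```

```text
S blue [(array([173.1, 126.8]), [165, 121, 17, 12, 155]), (array([229.5, 255.2]), [209, 237, 42, 38, 1280])]
[0.95176677 0.0420007  0.60575217]
(174, 128) [ 98 161  76]
(162, 184) [ 30  11 116]
(153, 242) [ 24  11 115]
T blue [(array([418.6, 229.5]), [399, 209, 42, 42, 1072]), (array([497. , 252.6]), [488, 244, 19, 18, 269])]
[0.50107475 0.04855144 0.75151449]
(496, 252) [ 98 134  78]
(492, 190) [69 19 93]
```

```bash
python3 - <<'E'
import cv2
a=cv2.imread("pics/scene0.png")[80:340,120:280]; b=cv2.imread("pics/top0.png")[140:390,400:560]
import numpy as np
a=cv2.resize(a,None,fx=2.3,fy=2.3); b=cv2.resize(b,(400,int(250*2.3)))
a=cv2.convertScaleAbs(a,alpha=1.2); a=cv2.resize(a,(390,575)) if 0 else a[:575]
b=b[:a.shape[0]]; a=a[:b.shape[0]]
cv2.imwrite("pics/both.png",np.hstack([a,b]))
print(a.shape,b.shape)
E
```

```text
(575, 368, 3) (575, 400, 3)
```

View pics/both.png

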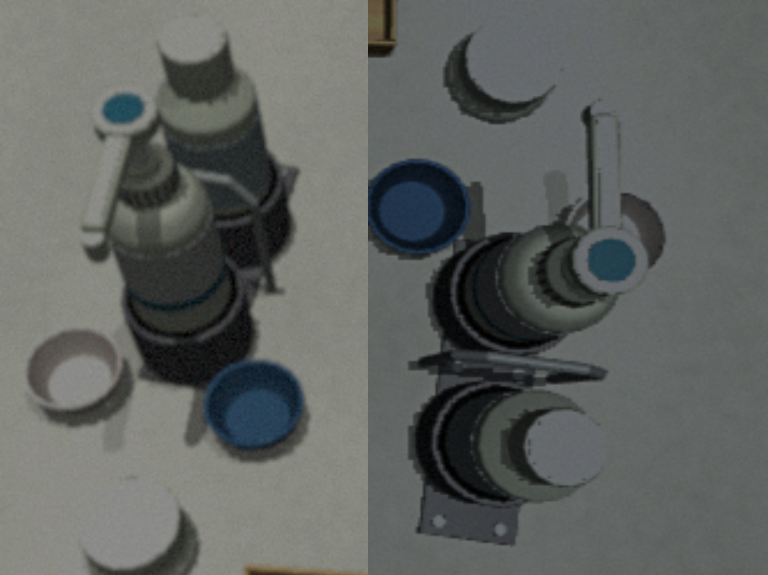

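Enlarged: the spout points from the button between the two dishes' directions. The white dish is at scene (153,242). The caddy handle arches up between the bottles, so the gripper has to stay clear of it. Now the positions.

```bash
python3 - <<'E'
from h import *
S=Cam("scene");T=Cam("top")
L=lambda x,y:(x/2.3+120,y/2.3+80); Rr=lambda x,y:((x-368)/2.5+400,y/2.3+140)
def pr(n,r): print(n,r[0].round(4),np.round(r[1:],2))
pr("button",tri(S,(173.1,126.8),T,(497,252.6)))
pr("spout end top",tri(S,L(94,228),T,Rr(605,113)))
pr("blue dish rim",tri(S,L(254,400),T,(418.6,229.5)))
pr("cap",tri(S,L(193,40),T,Rr(565,446)))
pr("jar top",tri(S,L(132,520),T,Rr(514,60)))
pr("handle right end",tri(S,L(190,178),T,Rr(605,374)))
for z in(.018,.022): print("white S",z,S.plane(*L(76,370),z),"blue S",S.plane(*L(254,400),z),"blue T",T.plane(418.6,229.5,z), "whiteT right edge",T.plane(*Rr(664,237),z),"lower", T.plane(*Rr(650,190),z))
for z in(.19,.199,.208): print(z,S.plane(173.1,126.8,z),T.plane(497,252.6,z))
for z in(.04,.048): 
  print("cup T",z,T.plane(*Rr(507,292),z))
print("screws",T.plane(*Rr(438,521),.003),T.plane(*Rr(501,530),.003))
E
```

```text
button [ 0.574  -0.1351  0.1932] [0.59 0.54]
spout end top [ 0.6397 -0.1347  0.1894] [0.41 0.35]
blue dish rim [ 0.6245 -0.0895  0.0223] [0.81 0.69]
cap [ 0.4928 -0.1252  0.158 ] [0.1 0.1]
jar top [ 0.707  -0.1376  0.0371] [0.39 0.31]
handle right end [ 0.5275 -0.1483  0.0945] [13.69 12.81]
white S 0.018 [ 0.61084341 -0.19384504  0.018     ] blue S [ 0.62204671 -0.09152187  0.018     ] blue T [ 0.62516888 -0.08941623  0.018     ] whiteT right edge [ 0.6100988  -0.22040527  0.018     ] lower [ 0.63721479 -0.21376106  0.018     ]
white S 0.022 [ 0.6131636  -0.19223997  0.022     ] blue S [ 0.62429065 -0.09061317  0.022     ] blue T [ 0.62449217 -0.08866387  0.022     ] whiteT right edge [ 0.60950427 -0.21893859  0.022     ] lower [ 0.6364724  -0.21233062  0.022     ]
0.19 [ 0.57103145 -0.13711572  0.19      ] [ 0.57434808 -0.13562672  0.19      ]
0.199 [ 0.57927343 -0.13323829  0.199     ] [ 0.57317365 -0.1326747   0.199     ]
0.208 [ 0.5875154  -0.12936087  0.208     ] [ 0.57199921 -0.12972268  0.208     ]
cup T 0.04 [ 0.57436842 -0.13200539  0.04      ]
cup T 0.048 [ 0.57354433 -0.12997528  0.048     ]
screws [ 0.44705985 -0.1039209   0.003     ] [ 0.44284143 -0.13665365  0.003     ]
```

Checks:
- The button is at (0.574,-0.135) and z≈0.193.
- The cap is 82 mm away, so caddy +x points at about -6.5°.
- The white dish is at (0.612,-0.192), 69 mm from the axis and -50° relative.
- The blue dish is 67 mm away at +49°.
- The spout now points at about 0° world, and needs to go to about -57°.

Plan: straddle the spout with narrowed fingers and swing it along an arc.

```bash
cat >> h.py <<'E'
def go(p,jaw):
    s=arm.read_state(); R=cv2.Rodrigues(s["tool_rot"])[0]
    d=R.T@(np.array(p)-s["ee_pos"]); a=np.degrees(np.arctan2(R[1,1],R[0,1]))
    y=-(jaw-a); y=(y+90)%180-90
    print("xyz cm",(d*100).round(2),"yaw",round(y,1),"jaw now",a.round(1),"pos",s["ee_pos"].round(4),"F",s["force"].round(2),"open",round(s["opening"],4),"t",s["clock"])
E
python3 -c "
from h import *
go((.626,-.135,.250),90)"
```

```text
xyz cm [-62.84 -45.12  -1.14] yaw -23.3 jaw now 66.7 pos [0.2274 0.528  0.2385] F [ 0.11 -0.14  0.72] open 0.0879 t 0.35
```

```bash
python3 -m handwheel '{"xyz":[[0,0,-1.2],[-2,-1.5,-2],[-5,-3.6,-2],[-8.2,-5.9,-2],[-11.4,-8.2,-2],[-14.7,-10.5,-2],[-18,-12.9,-2],[-21.3,-15.3,-2],[-24.6,-17.7,-2],[-27.9,-20,-2],[-31.2,-22.4,-2],[-34.5,-24.8,-2],[-37.8,-27.1,-2],[-41.1,-29.5,-2],[-44.4,-31.9,-2],[-47.7,-34.2,-2],[-51,-36.6,-2],[-54.3,-39,-2],[-57.3,-41.1,-2],[-59.5,-42.7,-2]],"yaw":[0,0,0,0,0,-2,-4,-6,-8,-10,-12,-14,-16,-18,-20,-22,-23.3,-23.3,-23.3,-23.3]}' -0.5 5; python3 -c "
from h import *
go((.626,-.135,.250),90)
cv2.imwrite('pics/s1.png',Cam('scene').img);cv2.imwrite('pics/w1.png',Cam('wrist').img)"
```

```text
clock: 2.02
ee_pos: [0.6063, -0.1027, 0.2597]
tool_rot: [0.003, 3.14, -0.001]
force: [1.0, -0.1, 0.4]
opening: 0.0218
xyz cm [-1.97 -3.23  0.98] yaw -0.1 jaw now 89.9 pos [ 0.6063 -0.1027  0.2597] F [ 1.04 -0.05  0.38] open 0.0218 t 2.0167
```

```bash
python3 -m handwheel '{"xyz":[[-0.7,-1.1,0.3],[-1.4,-2.2,0.6],[-1.9,-3.1,0.9],[-1.9,-3.2,1],[-1.9,-3.2,1],[-1.9,-3.2,1]],"yaw":[0,0,0,0,0,0]}'; python3 -c "
from h import *
go((.626,-.135,.250),90)
cv2.imwrite('pics/s2.png',Cam('scene').img);cv2.imwrite('pics/w2.png',Cam('wrist').img)"
```

```text
clock: 2.62
ee_pos: [0.6237, -0.1309, 0.2485]
tool_rot: [0.0, -3.141, -0.001]
force: [-0.1, -0.6, -0.5]
opening: 0.0221
xyz cm [-0.23 -0.41 -0.15] yaw 0.0 jaw now 90.0 pos [ 0.6237 -0.1309  0.2485] F [-0.12 -0.58 -0.55] open 0.0221 t 2.6167
```

View pics/w2.png

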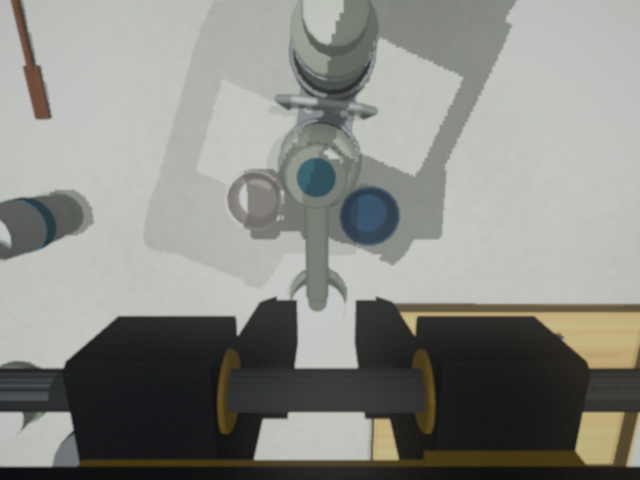

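View pics/s2.png

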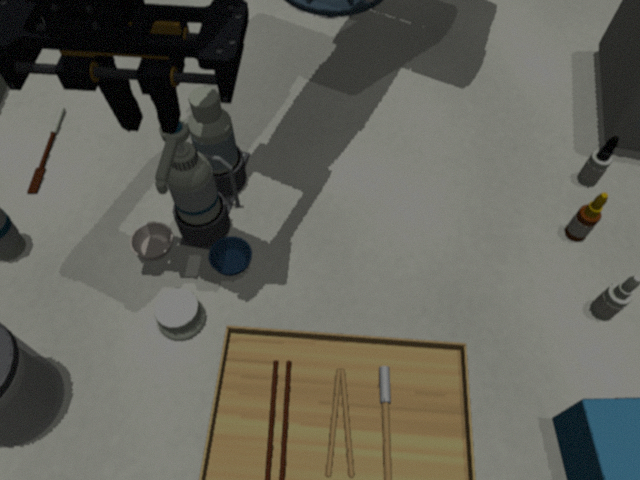

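The wrist view shows the button at (316,177), the spout running down to (317,305), the white dish at (255,199) and the blue dish at (370,215). The fingers are just beyond and above the spout. I'll use this as an independent check.

```bash
python3 - <<'E'
from h import *
S=Cam("scene");T=Cam("top");W=Cam("wrist")
hsv=cv2.cvtColor(W.img,cv2.COLOR_BGR2HSV)
print(blobs(W.img,cv2.inRange(hsv,(92,90,30),(120,255,255)),(280,140,420,260)))
hT=cv2.cvtColor(T.img,cv2.COLOR_BGR2HSV);print(blobs(T.img,cv2.inRange(hT,(92,90,30),(120,255,255)),(380,130,560,400)))
print(W.c)
print("btn W-S",tri(W,(316,177),S,(173.1,126.8)))
print("btn W-T",tri(W,(316,177),T,(497,252.6)))
print("white",tri(W,(255,199),S,(153,241)), W.plane(255,199,.022))
print("blue",W.plane(370,214,.022))
for z in(.18,.185,.19,.195): print("mid spout",W.plane(316,240,z),"end",W.plane(317,303,z))
# spout line in W
for v in(215,240,265,285):
    row=cv2.cvtColor(W.img,cv2.COLOR_BGR2GRAY)[v,295:342]; print(v,row.tolist())
E
```

```text
[(array([316.1, 176.6]), [298, 159, 37, 37, 1059]), (array([366.5, 212.2]), [341, 187, 57, 53, 1637]), (array([380.5, 235.6]), [362, 216, 36, 28, 90])]
[(array([417.4, 229.7]), [399, 209, 42, 41, 847]), (array([496.9, 252.6]), [488, 244, 19, 18, 267])]
[ 0.55523874 -0.13088304  0.3942092 ]
btn W-S (array([ 0.57425463, -0.13558119,  0.19352677]), np.float64(0.059298669485627724), np.float64(0.016200357694356123))
btn W-T (array([ 0.57444323, -0.13565585,  0.18989357]), np.float64(0.3025581839781914), np.float64(0.08078559163536213))
white (array([ 0.61056903, -0.19471352,  0.01703338]), np.float64(0.9194280904743041), np.float64(0.3788159428456148)) [ 0.6101239  -0.19466513  0.022     ]
blue [ 0.62378051 -0.09057502  0.022     ]
mid spout [ 0.60873432 -0.13606741  0.18      ] end [ 0.64486002 -0.13572597  0.18      ]
mid spout [ 0.60748564 -0.1359464   0.185     ] end [ 0.64276811 -0.13561293  0.185     ]
mid spout [ 0.60623696 -0.13582538  0.19      ] end [ 0.6406762  -0.13549989  0.19      ]
mid spout [ 0.60498829 -0.13570437  0.195     ] end [ 0.63858429 -0.13538685  0.195     ]
21
[... 255 characters left out ...]
 182, 182, 182, 184, 183, 183, 176, 154, 129, 117, 120, 121, 122, 124, 124, 123, 124, 124, 123, 123, 124, 124, 122, 123, 123, 121, 119, 118, 113, 118, 139, 166, 178, 180, 180, 175, 167, 155, 152, 151, 152, 147, 133, 123]
265 [198, 198, 197, 197, 198, 197, 198, 197, 198, 193, 176, 145, 123, 118, 120, 122, 124, 124, 125, 125, 124, 126, 124, 124, 125, 123, 125, 125, 123, 122, 118, 114, 122, 150, 180, 195, 197, 197, 197, 197, 197, 197, 197, 197, 198, 197, 197]
285 [138, 133, 124, 110, 102, 105, 121, 140, 160, 172, 170, 149, 124, 116, 119, 123, 123, 126, 126, 125, 125, 124, 125, 124, 126, 124, 125, 124, 123, 121, 117, 112, 118, 141, 164, 172, 165, 148, 126, 110, 102, 100, 100, 105, 114, 123, 128]
```

Views agree: axis (0.5743,-0.1356), button z≈0.190–0.194, white dish bearing -57.5°. Moving over the spout and descending.

```bash
python3 -m handwheel '{"xyz":[[-0.1,-0.25,0],[-0.2,-0.5,0.3],[-0.2,-0.5,1],[-0.2,-0.5,1.8],[-0.2,-0.5,2.6],[-0.2,-0.5,3.3],[-0.2,-0.5,3.8],[-0.2,-0.5,4.1],[-0.2,-0.5,4.3],[-0.2,-0.5,4.3]],"yaw":[0,0,0,0,0,0,0,0,0,0]}'; python3 -c "
from h import *
go((.626,-.1356,.178),90)
cv2.imwrite('pics/w3.png',Cam('wrist').img)"
```

```text
clock: 3.7
ee_pos: [0.6258, -0.1364, 0.2052]
tool_rot: [-0.0, -3.141, -0.0]
force: [0.1, 0.0, 0.2]
opening: 0.0216
xyz cm [-0.02  0.08  2.72] yaw -0.0 jaw now 90.0 pos [ 0.6258 -0.1364  0.2052] F [0.12 0.03 0.18] open 0.0216 t 3.7
```

View pics/w3.png

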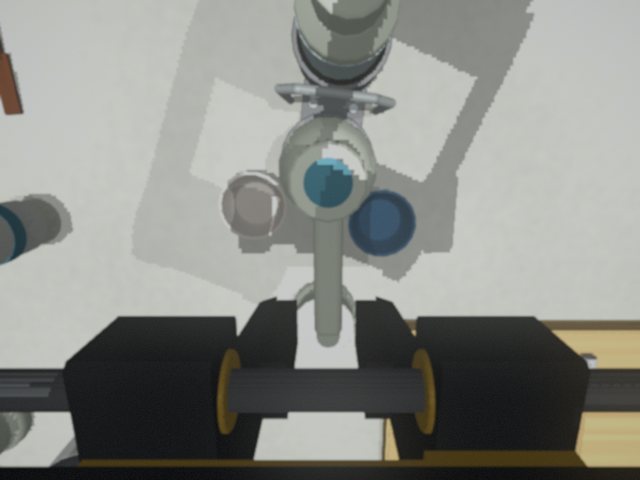

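The spout at x≈328 is centred in the finger gap (297 to 356), so I'm lowering further.

```bash
python3 -m handwheel '{"xyz":[[0,0,0.3],[0,0,0.6],[0,0,0.9],[0,0,1.2],[0,0,1.5],[0,0,1.8],[0,0,2.1],[0,0,2.4],[0,0,2.6],[0,0,2.6]],"yaw":[0,0,0,0,0,0,0,0,0,0]}'; python3 -c "
from h import *
go((.626,-.1356,.178),90)
import numpy as np
C=np.array([.5743,-.1356]);s=arm.read_state()['ee_pos']
# arc: rows with spout angle th, tool frame at jaw 90: x=-X, y=Y
for th in list(range(0,-64,-4))+[-60,-62]:
    p=C+.0515*np.array([np.cos(np.radians(th)),np.sin(np.radians(th))]); d=p-(C+[.0515,0]); print(th,(-100*d[0]).round(2),(100*d[1]).round(2))"
```

```text
clock: 4.58
ee_pos: [0.6257, -0.1364, 0.179]
tool_rot: [-0.0, -3.141, -0.001]
force: [-0.0, 0.9, -0.1]
opening: 0.0222
xyz cm [-0.03  0.08  0.1 ] yaw -0.0 jaw now 90.0 pos [ 0.6257 -0.1364  0.179 ] F [-0.02  0.87 -0.1 ] open 0.0222 t 4.5833
0 -0.0 0.0
-4 0.01 -0.36
-8 0.05 -0.72
-12 0.11 -1.07
-16 0.2 -1.42
-20 0.31 -1.76
-24 0.45 -2.09
-28 0.6 -2.42
-32 0.78 -2.73
-36 0.98 -3.03
-40 1.2 -3.31
-44 1.45 -3.58
-48 1.7 -3.83
-52 1.98 -4.06
-56 2.27 -4.27
-60 2.57 -4.46
-60 2.57 -4.46
-62 2.73 -4.55
```

```bash
python3 -m handwheel '{"xyz":[[0.01,-0.36,0],[0.05,-0.72,0],[0.11,-1.07,0],[0.2,-1.42,0],[0.31,-1.76,0],[0.45,-2.09,0],[0.6,-2.42,0],[0.78,-2.73,0],[0.98,-3.03,0],[1.2,-3.31,0],[1.45,-3.58,0],[1.7,-3.83,0],[1.98,-4.06,0],[2.27,-4.27,0],[2.42,-4.36,0],[2.57,-4.46,0],[2.57,-4.46,0],[2.57,-4.46,0]],"yaw":[4,8,12,16,20,24,28,32,36,40,44,48,52,56,58,60,60,60]}'; python3 -c "
from h import *
go((.626,-.1356,.178),90)
cv2.imwrite('pics/w4.png',Cam('wrist').img);cv2.imwrite('pics/t4.png',Cam('top').img)"
```

```text
clock: 6.08
ee_pos: [0.6004, -0.1811, 0.1799]
tool_rot: [1.569, 2.721, 0.0]
force: [-0.0, -0.3, -1.3]
opening: 0.0221
xyz cm [2.65 4.5  0.19] yaw -59.9 jaw now 30.1 pos [ 0.6004 -0.1811  0.1799] F [-0.04 -0.31 -1.27] open 0.0221 t 6.0833
```

View pics/w4.png

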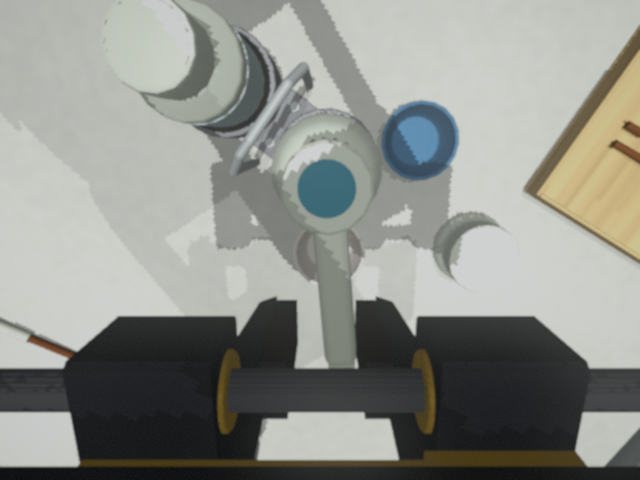

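View pics/t4.png

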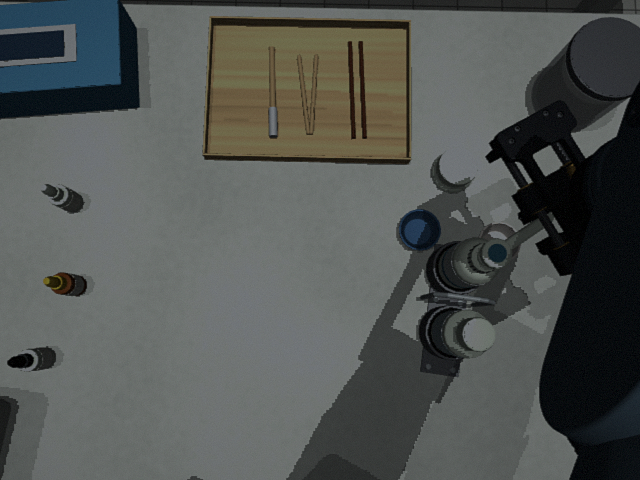

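The spout now lies against one finger, running from (328,232) to (341,365) in the wrist view, with the white dish below it. The top view agrees. Measuring the spout angle.

```bash
python3 - <<'E'
from h import *
W=Cam("wrist")
g=cv2.cvtColor(W.img,cv2.COLOR_BGR2GRAY)
hsv=cv2.cvtColor(W.img,cv2.COLOR_BGR2HSV)
print(blobs(W.img,cv2.inRange(hsv,(92,90,30),(120,255,255)),(280,140,375,240)))
for a,b in(((334,240),(341,362)),((333.5,250),(339.5,340))):
  p=W.plane(*a,.19);q=W.plane(*b,.19);print(p,q,np.degrees(np.arctan2(*(q-p)[[1,0]])))
  c=np.array([.5743,-.1356]); print(np.degrees(np.arctan2(q[1]-c[1],q[0]-c[0])))
print(W.plane(326.5,188,.192), W.plane(329,252,.022))
for v in(250,290,340): print(v,g[v,305:370].tolist())
E
```

```text
[(array([326.1, 188.2]), [298, 160, 57, 57, 2529])]
[ 0.58529669 -0.1493207   0.19      ] [ 0.61073913 -0.18771522  0.19      ] -56.46923049560158
-55.03862709409063
[ 0.58691095 -0.15241313  0.19      ] [ 0.60574949 -0.18034012  0.19      ] -55.997816410735005
-54.895198584340875
[ 0.57427323 -0.13531816  0.192     ] [ 0.61077101 -0.19379025  0.022     ]
250 [111, 117, 126, 131, 135, 135, 135, 136, 130, 122, 118, 121, 126, 127, 129, 130, 132, 132, 132, 133, 133, 132, 134, 134, 139, 143, 148, 152, 155, 156, 158, 156, 157, 157, 157, 157, 155, 153, 150, 149, 146, 142, 134, 149, 177, 183, 168, 151, 133, 120, 116, 114, 114, 115, 113, 117, 129, 144, 152, 162, 178, 187, 187, 186, 189]
290 [189, 190, 190, 190, 190, 190, 190, 191, 192, 191, 191, 189, 178, 152, 127, 121, 125, 128, 129, 131, 130, 133, 133, 133, 133, 133, 131, 134, 133, 132, 132, 133, 132, 132, 131, 133, 132, 132, 131, 131, 129, 128, 125, 122, 119, 118, 141, 173, 189, 193, 193, 194, 198, 203, 206, 207, 208, 207, 207, 208, 208, 207, 207, 207, 207]
340 [186, 186, 186, 186, 186, 186, 186, 185, 186, 185, 185, 185, 185, 185, 184, 185, 181, 166, 141, 121, 117, 121, 123, 124, 127, 128, 131, 130, 130, 130, 129, 128, 130, 129, 129, 128, 129, 129, 128, 129, 129, 130, 128, 126, 124, 122, 119, 116, 110, 100, 84, 58, 44, 39, 39, 41, 39, 39, 37, 38, 38, 41, 41, 38, 39]
```

Spout is at about -55.5°, against -57.5° wanted. I'll nudge it 2.5° more, centre the fingers off it, then lift straight up.

```bash
python3 -m handwheel '{"xyz":[[0,-0.08,0],[0,-0.16,0],[0,-0.24,0],[0,-0.24,0],[0,0.0,0],[0,0.2,0],[0,0.25,0],[0,0.25,0],[0,0.25,-0.5],[0,0.25,-1.2],[0,0.25,-2],[0,0.25,-3],[0,0.25,-4],[0,0.25,-5],[0,0.25,-6],[0,0.25,-6],[0,0.25,-6]],"yaw":[0,1,2,2,2,2,2,2,2,2,2,2,2,2,2,2,2]}' ; python3 -c "
from h import *
go((.5743,-.1356,.235),28)
cv2.imwrite('pics/w5.png',Cam('wrist').img);cv2.imwrite('pics/s5.png',Cam('scene').img)"
```

```text
clock: 7.65
ee_pos: [0.6029, -0.1801, 0.2409]
tool_rot: [1.617, 2.691, 0.0]
force: [0.5, 0.4, -0.8]
opening: 0.0222
xyz cm [ 5.27 -0.44  0.58] yaw -0.0 jaw now 28.0 pos [ 0.6029 -0.1801  0.2409] F [ 0.54  0.44 -0.81] open 0.0222 t 7.65
```

View pics/w5.png

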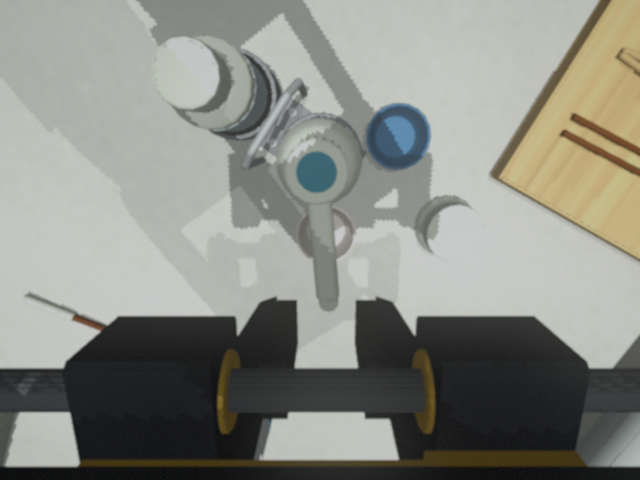

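View pics/s5.png

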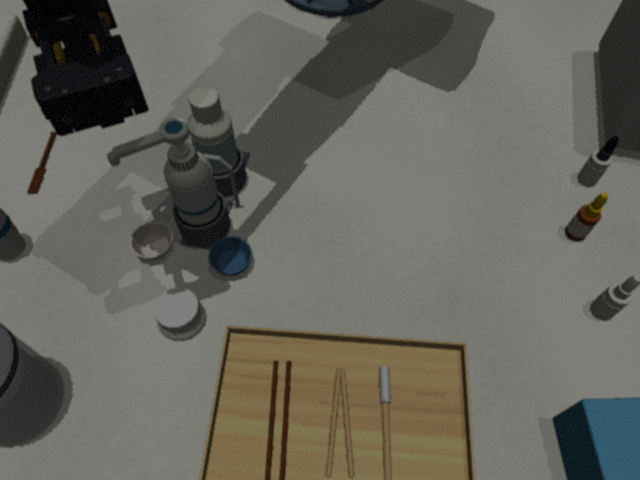

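```bash
python3 - <<'E'
from h import *
W=Cam("wrist");T=Cam("top");S=Cam("scene")
c=W.plane(316.5,172,.192);print("btn",c)
for a,b in(((321,205),(328,300)),((321.5,215),(327,285))):
  p=W.plane(*a,.19);q=W.plane(*b,.19);print(p,q,np.degrees(np.arctan2(*(q-p)[[1,0]])),np.degrees(np.arctan2(*(q-c)[[1,0]])))
  th=np.arctan2(*(q-c)[[1,0]]);print("drip",c[:2]+.068*np.array([np.cos(th),np.sin(th)]))
print("white W",W.plane(326,231,.022),"white S",S.plane(153,241,.022))
hsv=cv2.cvtColor(W.img,cv2.COLOR_BGR2HSV)
print(blobs(W.img,cv2.inRange(hsv,(92,90,30),(120,255,255)),(280,140,345,240)))
x0,y0=280,190
cv2.imwrite("pics/w5c.png",cv2.resize(W.img[190:320,270:390],None,fx=4,fy=4))
E
```

```text
btn [ 0.57363328 -0.13492662  0.192     ]
[ 0.58268396 -0.14771622  0.19      ] [ 0.60827751 -0.18868609  0.19      ] -58.007306145378756 -57.201039386010805
drip [ 0.6104684  -0.19208581]
[ 0.58512892 -0.15184233  0.19      ] [ 0.60406155 -0.18183837  0.19      ] -57.74106585013008 -57.03143274350405
drip [ 0.61063744 -0.19197652]
white W [ 0.60852263 -0.19108409  0.022     ] white S [ 0.61336061 -0.1922489   0.022     ]
[(array([317.1, 173.7]), [298, 154, 39, 40, 1189])]
```

View pics/w5c.png

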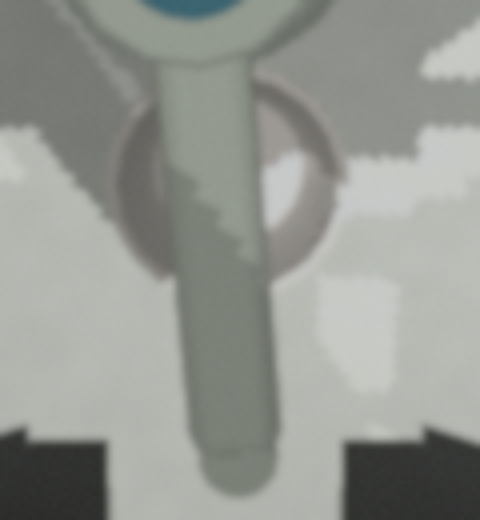

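The drip is within about 2 mm of the white dish's centre. Closing the fingers and moving over the button.

```bash
python3 -m handwheel '{"xyz":[[0.5,0,0],[1.2,-0.1,0],[2,-0.2,0],[2.9,-0.3,0],[3.8,-0.4,0],[4.5,-0.45,0],[5,-0.45,0],[5.25,-0.45,0.3],[5.25,-0.45,0.8],[5.25,-0.45,1.3],[5.25,-0.45,1.6],[5.25,-0.45,1.6],[5.25,-0.45,1.6],[5.25,-0.45,1.6]],"yaw":[0,0,0,0,0,0,0,0,0,0,0,0,0,0]}' -1 10; python3 -c "
from h import *
go((.5741,-.1354,.200),28)
cv2.imwrite('pics/s6.png',Cam('scene').img);cv2.imwrite('pics/w6.png',Cam('wrist').img)
go((.5741,-.1354,.200),28)"
```

```text
clock: 9.07
ee_pos: [0.5739, -0.1358, 0.2236]
tool_rot: [-1.619, -2.692, 0.0]
force: [0.4, -0.9, 0.0]
opening: 0.0005
xyz cm [0.03 0.03 2.36] yaw -0.0 jaw now 28.0 pos [ 0.5739 -0.1358  0.2236] F [ 0.36 -0.88  0.03] open 0.0005 t 9.0667
xyz cm [0.03 0.02 2.39] yaw -0.0 jaw now 28.0 pos [ 0.574  -0.1358  0.2239] F [-0.02 -0.22  0.  ] open 0.0001 t 9.1667
```

View pics/s6.png

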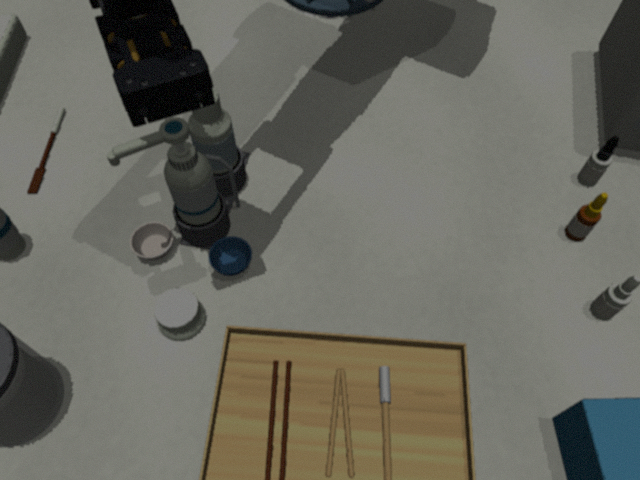

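View pics/w6.png

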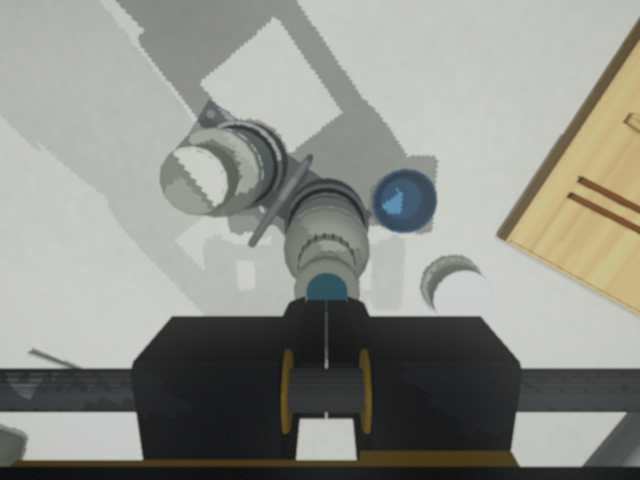

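Closed fingers are lined up with the button centre (326,290 under finger gap 326). Approaching by touch.

```bash
python3 -m handwheel '{"xyz":[[0,0,0.3],[0,0,0.7],[0,0,1.1],[0,0,1.5],[0,0,1.8],[0,0,2.1],[0,0,2.3],[0,0,2.4],[0,0,2.45],[0,0,2.45]],"yaw":[0,0,0,0,0,0,0,0,0,0]}'; python3 -c "
from h import *
for i in range(1): go((.5741,-.1354,.192),28)"; python3 -m handwheel '{"xyz":[[0,0,0.05],[0,0,0.1],[0,0,0.15],[0,0,0.2],[0,0,0.25],[0,0,0.3],[0,0,0.35],[0,0,0.4],[0,0,0.4],[0,0,0.4],[0,0,0.4]],"yaw":[0,0,0,0,0,0,0,0,0,0,0]}'; python3 -c "
from h import *
go((.5741,-.1354,.192),28)"
```

```text
clock: 10.0
ee_pos: [0.5738, -0.1356, 0.1992]
tool_rot: [-1.618, -2.693, -0.0]
force: [0.4, -0.2, -0.8]
opening: 0.0004
xyz cm [0.   0.03 0.72] yaw -0.0 jaw now 28.0 pos [ 0.5738 -0.1356  0.1992] F [ 0.37 -0.19 -0.84] open 0.0004 t 10.0
clock: 10.92
ee_pos: [0.5738, -0.1356, 0.1952]
tool_rot: [-1.618, -2.693, -0.0]
force: [0.0, 0.7, 0.2]
opening: 0.0004
xyz cm [0.   0.03 0.32] yaw -0.0 jaw now 28.0 pos [ 0.5738 -0.1356  0.1952] F [0.02 0.66 0.24] open 0.0004 t 10.9167
```

```bash
python3 -m handwheel '{"xyz":[[0,0,0.05],[0,0,0.1],[0,0,0.15],[0,0,0.2],[0,0,0.2],[0,0,0.2]],"yaw":[0,0,0,0,0,0]}';python3 -m handwheel '{"xyz":[[0,0,0.05],[0,0,0.1],[0,0,0.15],[0,0,0.2],[0,0,0.2],[0,0,0.2]],"yaw":[0,0,0,0,0,0]}';python3 -m handwheel '{"xyz":[[0,0,0.05],[0,0,0.1],[0,0,0.15],[0,0,0.2],[0,0,0.2],[0,0,0.2]],"yaw":[0,0,0,0,0,0]}'
```

```text
clock: 11.42
ee_pos: [0.5738, -0.1356, 0.1932]
tool_rot: [-1.618, -2.693, 0.0]
force: [-0.2, -0.7, -0.6]
opening: 0.0006
clock: 11.92
ee_pos: [0.574, -0.1356, 0.1914]
tool_rot: [1.618, 2.692, 0.0]
force: [-0.1, -0.3, 2.9]
opening: 0.0001
clock: 12.42
ee_pos: [0.5739, -0.1356, 0.1892]
tool_rot: [1.618, 2.693, 0.0]
force: [-0.2, -0.3, 4.5]
opening: 0.0009
```

Contact at z≈0.192, matching the camera estimate. Pressing on, slowly.

```bash
python3 -m handwheel '{"xyz":[[0,0,0.05],[0,0,0.1],[0,0,0.15],[0,0,0.2],[0,0,0.25],[0,0,0.3],[0,0,0.35],[0,0,0.4],[0,0,0.45],[0,0,0.5],[0,0,0.5],[0,0,0.5]],"yaw":[0,0,0,0,0,0,0,0,0,0,0,0]}';python3 -m handwheel '{"xyz":[[0,0,0.04],[0,0,0.08],[0,0,0.12],[0,0,0.16],[0,0,0.2],[0,0,0.2],[0,0,0.2]],"yaw":[0,0,0,0,0,0,0]}';python3 -m handwheel '{"xyz":[[0,0,0.03],[0,0,0.06],[0,0,0.1],[0,0,0.1],[0,0,0.1]],"yaw":[0,0,0,0,0]}';python3 -m handwheel '{"xyz":[[0,0,0.03],[0,0,0.06],[0,0,0.1],[0,0,0.1],[0,0,0.1]],"yaw":[0,0,0,0,0]}'
```

```text
clock: 13.42
ee_pos: [0.5739, -0.1356, 0.1842]
tool_rot: [1.618, 2.693, -0.0]
force: [-0.2, 0.7, 3.2]
opening: 0.0002
clock: 14.0
ee_pos: [0.5741, -0.1357, 0.1826]
tool_rot: [1.618, 2.692, 0.0]
force: [-0.1, 0.4, 6.8]
opening: 0.0003
clock: 14.42
ee_pos: [0.5741, -0.1357, 0.1818]
tool_rot: [1.618, 2.692, 0.0]
force: [-1.0, 0.5, 8.0]
opening: 0.0002
clock: 14.83
ee_pos: [0.5742, -0.1358, 0.181]
tool_rot: [1.618, 2.692, 0.0]
force: [-0.4, -0.2, 8.2]
opening: 0.0003
```

```bash
python3 -m handwheel '{"xyz":[[0,0,0.03],[0,0,0.06],[0,0,0.1],[0,0,0.13],[0,0,0.16],[0,0,0.2],[0,0,0.2],[0,0,0.2]],"yaw":[0,0,0,0,0,0,0,0]}';python3 -m handwheel '{"xyz":[[0,0,0.03],[0,0,0.06],[0,0,0.1],[0,0,0.1],[0,0,0.1]],"yaw":[0,0,0,0,0]}';python3 -m handwheel '{"xyz":[[0,0,0.02],[0,0,0.04],[0,0,0.05],[0,0,0.05],[0,0,0.05]],"yaw":[0,0,0,0,0]}'
```

```text
clock: 15.5
ee_pos: [0.5744, -0.1358, 0.1793]
tool_rot: [1.617, 2.691, 0.0]
force: [-0.6, 0.1, 9.3]
opening: 0.0005
clock: 15.92
ee_pos: [0.5745, -0.1359, 0.1784]
tool_rot: [1.617, 2.691, 0.0]
force: [-0.7, 0.8, 9.7]
opening: 0.0007
clock: 16.33
ee_pos: [0.5745, -0.1359, 0.178]
tool_rot: [1.617, 2.691, 0.0]
force: [-0.6, 0.1, 10.0]
opening: 0.0006
```

```bash
python3 -m handwheel '{"xyz":[[0,0,0.02],[0,0,0.04],[0,0,0.05],[0,0,0.05],[0,0,0.05]],"yaw":[0,0,0,0,0]}';python3 -m handwheel '{"xyz":[[0,0,0.02],[0,0,0.04],[0,0,0.05],[0,0,0.05],[0,0,0.05]],"yaw":[0,0,0,0,0]}'; python3 -m handwheel '{"xyz":[[0,0,0.02],[0,0,0.04],[0,0,0.05],[0,0,0.05],[0,0,0.05]],"yaw":[0,0,0,0,0]}'
```

```text
clock: 16.75
ee_pos: [0.5746, -0.1359, 0.1777]
tool_rot: [1.617, 2.691, 0.0]
force: [-0.2, -0.0, 10.9]
opening: 0.0004
clock: 17.17
ee_pos: [0.5749, -0.136, 0.1776]
tool_rot: [1.617, 2.69, 0.001]
force: [-1.9, 0.5, 13.0]
opening: 0.0008
clock: 17.58
ee_pos: [0.5751, -0.1361, 0.1776]
tool_rot: [1.616, 2.69, 0.001]
force: [-1.5, 0.2, 14.9]
opening: 0.0003
```

On the second stop at 15 N. Raising to about 17.5 N and holding.

```bash
python3 -m handwheel '{"xyz":[[0,0,0.02],[0,0,0.04],[0,0,0.06],[0,0,0.06],[0,0,0.06]],"yaw":[0,0,0,0,0]}';python3 -m handwheel '{"xyz":[[0,0,0],[0,0,0],[0,0,0]],"yaw":[0,0,0]}'
```

```text
clock: 18.0
ee_pos: [0.5754, -0.1363, 0.1776]
tool_rot: [1.616, 2.689, 0.001]
force: [-2.4, 1.6, 16.6]
opening: 0.0001
clock: 18.25
ee_pos: [0.5754, -0.1363, 0.1775]
tool_rot: [1.616, 2.689, 0.001]
force: [-1.7, 1.2, 17.1]
opening: 0.0003
```

```bash
python3 -m handwheel '{"xyz":[[0,0,0.01],[0,0,0.02],[0,0,0.02],[0,0,0.02],[0,0,0.02],[0,0,0.02],[0,0,0.02]],"yaw":[0,0,0,0,0,0,0]}'; python3 -c "
from h import *
cv2.imwrite('pics/s7.png',Cam('scene').img)"; python3 -m handwheel '{"xyz":[[0,0,0],[0,0,0],[0,0,0],[0,0,0],[0,0,0],[0,0,0],[0,0,0]],"yaw":[0,0,0,0,0,0,0]}'; python3 -m handwheel '{"xyz":[[0,0,0],[0,0,0]],"yaw":[0,0]}'
```

```text
clock: 18.83
ee_pos: [0.5755, -0.1363, 0.1775]
tool_rot: [1.616, 2.689, 0.001]
force: [-1.0, 1.1, 17.3]
opening: 0.0006
clock: 19.47
ee_pos: [0.5755, -0.1363, 0.1775]
tool_rot: [1.616, 2.689, 0.001]
force: [-1.3, 0.2, 18.7]
opening: 0.0006
clock: 19.63
ee_pos: [0.5755, -0.1363, 0.1775]
tool_rot: [1.616, 2.689, 0.001]
force: [-1.9, 0.7, 17.3]
opening: 0.0004
```

View pics/s7.png

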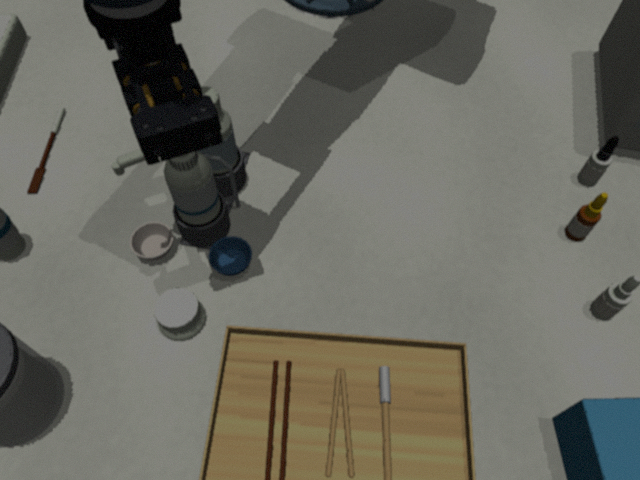

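Head seated 15 mm down and held for over 1 s at about 17.5 N, with the spout still over the white dish. Releasing slowly, straight up.

```bash
python3 -m handwheel '{"xyz":[[0,0,-0.05],[0,0,-0.1],[0,0,-0.2],[0,0,-0.3],[0,0,-0.4],[0,0,-0.5],[0,0,-0.6],[0,0,-0.75],[0,0,-0.9],[0,0,-1.05],[0,0,-1.2],[0,0,-1.35],[0,0,-1.5],[0,0,-1.65],[0,0,-1.8],[0,0,-2],[0,0,-2.5],[0,0,-3.5],[0,0,-4.5],[0,0,-5.5]],"yaw":[0,0,0,0,0,0,0,0,0,0,0,0,0,0,0,0,0,0,0,0]}'; python3 -m handwheel '{"xyz":[[1,0,-1],[3,0,-2],[5,0,-3],[7.5,0,-4],[10,0,-4],[12,0,-4],[13,0,-4],[13,0,-4],[13,0,-4]],"yaw":[0,0,0,0,0,0,0,0,0]}'; python3 -c "
from h import *
S=Cam('scene');T=Cam('top');W=Cam('wrist')
for n,C in(('S',S),('T',T),('W',W)):
  cv2.imwrite('pics/%s8.png'%n,C.img); h=cv2.cvtColor(C.img,cv2.COLOR_BGR2HSV);print(n,blobs(C.img,cv2.inRange(h,(92,90,30),(120,255,255)),dict(S=(110,70,290,360),T=(380,130,560,400),W=(0,0,640,300))[n]))
print(arm.read_state()['force'])"
```

```text
clock: 21.3
ee_pos: [0.5739, -0.1356, 0.2306]
tool_rot: [1.618, 2.693, 0.0]
force: [0.2, 1.4, -0.6]
opening: 0.0006
clock: 22.05
ee_pos: [0.513, -0.0207, 0.2701]
tool_rot: [1.616, 2.692, -0.0]
force: [0.2, -0.7, -0.5]
opening: 0.0004
S [(array([173.1, 126.9]), [165, 121, 17, 12, 154]), (array([229.7, 255.1]), [209, 236, 43, 39, 1279])]
T [(array([473.7, 269.4]), [380, 130, 180, 270, 19290]), (array([391.3, 201. ]), [380, 185, 26, 36, 178]), (array([424.8, 191.5]), [421, 186, 8, 13, 32]), (array([411.3, 196.5]), [406, 190, 12, 15, 41]), (array([423.7, 208. ]), [419, 203, 13, 10, 36]), (array([415.5, 210.4]), [412, 204, 8, 13, 35]), (array([400.9, 215.5]), [389, 206, 23, 21, 141]), (array([425.4, 220.9]), [421, 216, 10, 10, 31]), (array([386.5, 225.8]), [383, 220, 8, 13, 33]), (array([397.6, 229.2]), [388, 222, 22, 15, 82]), (array([383.3, 238.6]), [380, 234, 8, 11, 33]), (array([397.7, 239.1]), [389, 236, 17, 8, 32]), (array([390. , 261.3]), [383, 257, 12, 11, 30]), (array([388.7, 270.9]), [380, 262, 20, 19, 64]), (array([408.9, 280.1]), [402, 275, 13, 12, 42]), (array([394.4, 283.2]), [387, 280, 17, 8, 34]), (array([388.5, 311.7]), [380, 291, 20, 42, 162]), (array([505.9, 302.9]), [499, 298, 15, 10, 64])]
W [(array([389.9, 297.5]), [375, 295, 31, 5, 109])]
[-0.54393052 -0.16853518 -0.56886599]
```

View pics/S8.png

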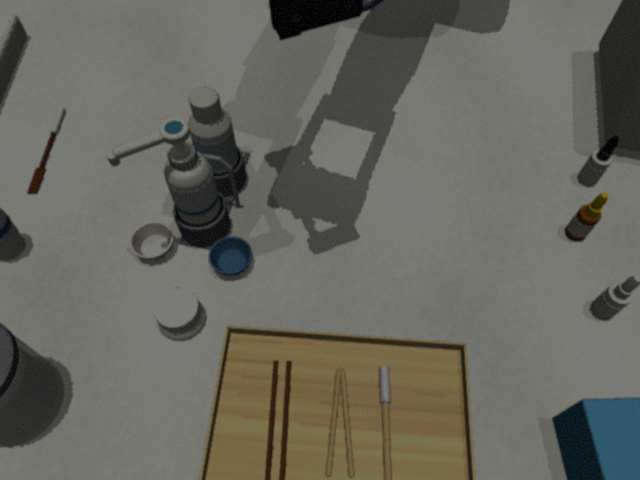

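View pics/T8.png

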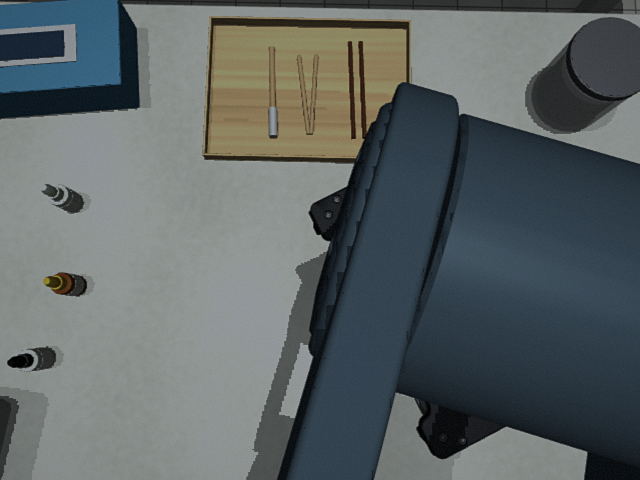

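In the scene view the button is back at (173.1,126.9), against (173.1,126.8) before. The blue dish is at (229.7,255.1), the white dish and jar are where they were, and the spout is over the white dish. The robot is clear. Handing in.

```bash
python3 -c "
from cell import arm
print(arm.sign_off())"
```

```text
the job is handed in; nothing more can be done
None
```

The job is done and handed in after about 22 s of the 56 s allowed.

- **Turning the spout:** I straddled the spout with the narrowed fingers and swung it from about 0° to -57° (world). That put the drip point within about 2 mm of the white dish's centre.
- **Pressing the pump:** With closed fingers I touched the button at z ≈ 0.192 and pressed slowly past the soft stop at about 0.182. The head reached the firm second stop at 0.1775, about 15 mm down. I held it there for about 1.5 s at 17–18.7 N. The highest reading, all on the button, was 18.7 N, but I only saw forces at the end of each move.
- **Release:** I raised the fingers straight up and moved the arm clear.

**Last checks:** In the scene camera the button was back within 0.1 px of where it started. The blue dish had not shifted, and by eye the white dish and jar had not either. The spout was still over the white dish and the tool force was near zero. The top and wrist cameras could not confirm this at the end, because the arm blocked the top view and the pump was out of the wrist camera's view.

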